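Unload the drying rack and show the frosted slide to the scanner

TASK

Unload the drying rack: lay the plain glass slide flat in the low steel tray and the metal aperture plate flat in the deep picking bin, without dropping the glass. Then find the frosted slide by its notched corner, take it by its clear glass (not by the frosted end), and finish holding it still at the code scanner's reading spot, a hand's breadth in front of the window, with its label turned up to face the window; do not put it down or let it go. Do not touch the scanner, and leave the other things on the bench where they are.

Things in the scene. Friction and masses are not known exactly. Their poses are not given: they have to be found in the camera images.
- rack: White slotted drying rack, fixed, 90 (x) x 160 (y) x 26 mm high, at any yaw, same from both sides. Nine slots 7 mm wide run along its x, 16 mm apart along y; their floors are 8 mm above the bench. Three plates stand in it on a long edge, in the slots at y = -48, 0 and +48 mm, their top edges 58 mm above the bench, 32 mm above the rack's teeth. Origin: middle of its underside, z up.
- slide: Frosted slide: clear glass 76 mm long (x), 5 thick (y), 50 wide (z, up in the rack), about 50 g. Its +x end (x = 18 to 38 mm) is frosted, with a paper label on the +y face only. The corner at +x +z (frosted end, top edge in the rack) has an 8 x 8 mm square notch: facing the label, notched edge up, the frosted end is on your left. Origin: middle of the plate.
- label (a point): Middle of the label face of the frosted end, on the slide's +y face, 28 mm from the slide's middle along its +x axis; axes as the slide's: y points straight out of the label.
- plain: Plain glass slide: clear glass plate of the same size, 76 (x) x 5 (y) x 50 mm (z), about 50 g, with four square corners and no frosting. Stands in the rack on a long edge, z up. Origin: middle of the plate.
- aperture: Aperture plate: bare aluminium plate 76 (x) x 5 (y) x 50 mm (z), about 50 g, with a round 16 mm hole through its middle. Stands in the rack on a long edge, z up. Origin: middle of the plate (in the hole).
- tray: Low open steel tray, fixed, outside 110 mm (its x) x 160 mm (its y), 25 mm high, walls and floor 3 mm. Origin: middle of its underside, z up. Tray and bin may change places.
- bin: Deep open grey picking bin, fixed, outside 110 mm (its x) x 160 mm (its y), walls and floor 3 mm; back wall (+x) 66 mm high, front wall (-x) cut down to 33 mm, side walls sloping between. Origin: middle of its underside, z up.
- scanner: Hands-free code scanner, fixed: round black foot 110 mm across and a gooseneck carrying a head about 66 x 50 x 85 mm, up to 0.33 m above the bench. Its front (-x of its own frame) faces roughly towards the robot. Origin: on the bench, 30 mm in front of the middle of the foot, z up.
- window (a point): Middle of the scanner head's dark window, 255 mm above the bench. Its x axis points into the head, away from what is being read: 45 degrees up and away from the robot; the window looks along -x, 45 degrees down towards the robot side.
- scan_spot (a point): The reading spot: the point 120 mm straight in front of the window, about 170 mm above the bench, where the label's middle should be; axes as the window's.
- objective: Bystander, loose: steel microscope objective standing up, 30 mm across, 54 mm high. Origin: middle of its underside.
- petri: Bystander, loose: closed glass petri dish, 90 mm across, 18 mm high. Origin: middle of its underside.
- solvent: Bystander, loose: amber bottle, 48 mm across, 100 mm high. Origin: middle of its underside.
- tweezers: Bystander, loose: steel tweezers lying along their x axis, 125 mm long, 6 mm high. Origin: about the middle of their length, underside.
- rotator: Bystander, loose: rotation stage, steel disc on an 80 mm square base, 29 mm high, with a micrometer drum sticking out to 70 mm. Origin: middle of the underside.
- cap: Bystander, loose: black lens cap, 38 mm across, 16 mm high. Origin: middle of its underside.
There are look-alikes about, which are no part of the job. Leave any green or orange look-alike of the aperture alone.

How it is judged:
By the outcome, as a careful person would: the job done as asked, in the order asked, and still so for the second after the job is handed in, while the arm keeps its last pose, push and grip.
It also fails if it takes over 69 s, if anything falls off the work surface, if the arm or the gripper's body presses on something with over 40 N, if the wrist force passes 120 N, or if a joint passes its speed limit or range.

ROBOT

A 6-joint arm with a two-finger parallel gripper is mounted at the origin on the work surface. World frame = base frame: x ahead of the robot, y to its left, z up, the work surface at z = 0. Lengths are in mm, angles in rad, forces in N, time in s.
With the tool pointing down it reaches from about 325 to 875 mm from the base axis. Payload 4.4 kg.
Tool frame: the origin (TCP) lies on the centre line of the jaws, within the pads' length; the fingertips stand ahead of it and the grasp point (between the pads) lies 6 mm ahead of it (ctrl.tcp_to_tips is the z of the fingertips in the tool frame, in mm); z points along the fingers, y is the direction in which the jaws open and shut (so a half turn about z gives the same grasp; the last joint's range is limited). The gripper opens to 85 mm and grips with 20 to 120 N. Pads are 22 mm wide; open, the fingers measure 114 mm over their backs; the gripper's body (76 mm by 85 mm) begins 54 mm behind the grasp point. The pads swing forward as they close: fully open they stand 13 mm farther back than shut.
Start: joints at [1.02, 0.207, 1.542, -0, 1.393, -0.15], TCP at [224.349, 529.429, 256.282] pointing down, gripper open.
Joint ranges: [-2.73, 2.73], [-0.86, 2.22], [0.23, 2.46], [-1.11, 4.25], [0.08, 2.63], [-2.82, 2.82]. Speed limits (rad/s): [2.79, 2.79, 3.14, 3.14, 3.14, 3.14].

INTERFACE

Orientations are given as a 3x3 rotation matrix whose columns are the frame's x, y, z axes.
In Python, from plant import ctrl, sensors, optics gives the robot as it stands. Calls block until the motion is done:
- ctrl.move_ptp(position, orientation): joint-space move of the TCP to a pose.
- ctrl.move_l(position, rot=None, vel=150, threshold=None): straight line of the TCP; rot=None keeps the orientation; vel is the mean speed in mm/s. With threshold (N) it stops when the force on the tool has changed by that much, and returns True; else False.
- ctrl.set_joints(angles): joint-space move.
- ctrl.gripper_to(opening, force=None): finger opening in mm; force is the grip in N (None keeps the last); returns when the fingers have stopped.
- ctrl.hold(seconds).
- ctrl.solve_ik(position, orientation): joint angles nearest the present ones, or None.
- sensors.read_state(): the state.
- optics.grab_frame(name): name is "scene" or "top" or "wrist"; returns (picture, depth): 420x560x3 uint8, red, green, blue; 420x560 float32, mm along the optical axis (not along the pixel's ray), 0 where there is no reading.
- optics.camera_params(name): a dict with "mtx" (3x3 intrinsics, pixels), "R" (3x3) and "t" (3): a world point X has camera coordinates R X + t; the wrist camera has in their place "T_tool_cam" (4x4, takes a point from camera to tool coordinates, whose origin is the TCP and whose axes are the flange's). Camera axes: x right, y down, z forward; pixel columns grow to the right and rows downward; lengths in mm; the calibration is good to about 2 mm. The wrist camera is an equidistant fisheye: a pixel r from the principal point sees the ray r / f radians off the axis. A picture is of the moment at which its call begins: read the wrist's pose just before it. camera_params takes no time and is no camera call.
A pose or a line that the arm cannot do raises ctrl.MotionError and nothing moves.
- ctrl.finish_job(): hands the job in, once; it reports no verdict.
The state is a dict: "t": time; "q": joint angles; "qvel": joint speeds; "tau": joint torques, N m; "eef_pos": TCP position; "eef_rot": TCP orientation; "force": force on the tool from outside, world axes, zero at the start; "wrist_torque": the same for the moment, N m; "grip_width": finger opening in mm.
Only numpy, scipy, OpenCV 4.12 (cv2) and the standard library are available. Lean on these libraries where they do the work, as an engineer would, in place of code of your own. Each camera call takes 0.05 s, during which the arm holds its last target. There are 200 camera calls.

## Working session

There is one attempt and no reset: what is moved stays moved. The work goes in short steps, each a Python script; the robot and the scene stay as the last script left them, time stands still between calls to the robot, and variables do not carry over. Pictures are saved under pics/ and viewed, about 8 in all and at most 12, crops included, and the job is handed in when it is done.

```bash
mkdir -p pics; ls
cat > h.py <<'E'
import numpy as np, cv2
from plant import ctrl, sensors, optics
def grab(n, out=None):
    im,d=optics.grab_frame(n)
    if out: cv2.imwrite('pics/'+out,cv2.cvtColor(im,cv2.COLOR_RGB2BGR))
    return im,d
def cloud(n,d):
    p=optics.camera_params(n);K=p['mtx']
    v,u=np.mgrid[:d.shape[0],:d.shape[1]]
    c=np.stack([(u-K[0,2])/K[0,0]*d,(v-K[1,2])/K[1,1]*d,d],-1)
    return (c-p['t'])@p['R']
def ray(n,u,v,z):
    p=optics.camera_params(n);K=p['mtx'];R=p['R']
    o=-R.T@p['t'];r=R.T@np.array([(u-K[0,2])/K[0,0],(v-K[1,2])/K[1,1],1])
    return o+r*(z-o[2])/r[2]
E
python3 - <<'E'
from h import *
for n in('top','scene'):
    im,d=grab(n,n+'0.png'); np.save(n+'_d.npy',d); np.save(n+'_im.npy',im)
    p=optics.camera_params(n); print(n,p['mtx'].round(1).tolist(),(-p['R'].T@p['t']).round(),p['R'].round(2).tolist())
print(optics.camera_params('wrist'),ctrl.tcp_to_tips,sensors.read_state())
E
```

```text
pics
top [[391.8, 0.0, 283.8], [0.0, 391.8, 208.5], [0.0, 0.0, 1.0]] [ 479.  -28. 1260.] [[0.02, -1.0, 0.0], [-1.0, -0.02, -0.09], [0.09, -0.0, -1.0]]
scene [[402.9, 0.0, 282.4], [0.0, 402.9, 208.1], [0.0, 0.0, 1.0]] [1127. -489.  675.] [[0.63, 0.77, -0.01], [0.45, -0.37, -0.81], [-0.63, 0.51, -0.58]]
{'mtx': array([[325.1922621 ,   0.        , 279.68611737],
       [  0.        , 325.1922621 , 207.13219641],
       [  0.        ,   0.        ,   1.        ]]), 'T_tool_cam': array([[-4.76401723e-04, -9.57710087e-01, -2.87734536e-01,
         7.38709251e+01],
       [ 9.99999400e-01, -1.72413054e-04, -1.08182953e-03,
         1.13488537e-01],
       [ 9.86469862e-04, -2.87734878e-01,  9.57709594e-01,
        -1.17386672e+02],
       [ 0.00000000e+00,  0.00000000e+00,  0.00000000e+00,
         1.00000000e+00]])} 25.0 {'t': 0.1, 'q': array([ 1.01952415e+00,  2.07374439e-01,  1.54286512e+00, -7.31980745e-06,
        1.39347584e+00, -1.50460334e-01]), 'qvel': array([-0.00014047, -0.00309411, -0.00245479, -0.00042268, -0.0009301 ,
       -0.00038443]), 'tau': array([ 2.32735028e-04, -3.84086823e+01, -2.92549753e+01, -1.86749226e-04,
        4.76584231e-03, -7.20081829e-06]), 'eef_pos': array([223.99288089, 528.87241266, 255.19366751]), 'eef_rot': array([[-9.20744878e-01,  3.90163616e-01, -1.10569793e-03],
       [ 3.90165059e-01,  9.20743147e-01, -1.81205711e-03],
       [ 3.11065040e-04, -2.09984700e-03, -9.99997747e-01]]), 'force': array([ 0.38359257, -1.07244273, -0.53589943]), 'wrist_torque': array([-0.00047928,  0.03323186, -0.03618497]), 'grip_width': 85.24930274125994}
```

View pics/top0.png

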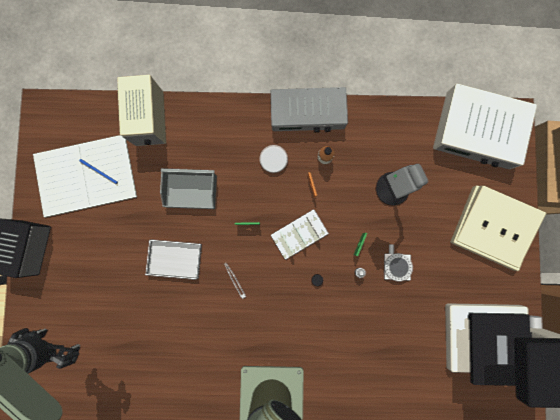

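View pics/scene0.png

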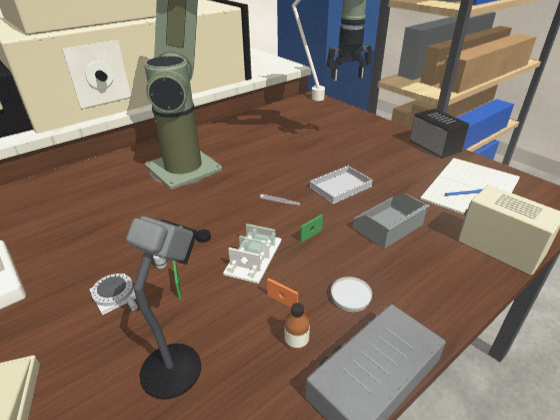

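The top view shows the rack around (300,233), tray (173,259), bin (188,188) and scanner (392,190). Green plates are at (247,223) and (361,244), the orange one at (312,184). In the scene view the aluminium plate appears to be the one nearest the camera, around (245,260).

Run:
```python
from h import *
im=np.load('top_im.npy');d=np.load('top_d.npy');P=cloud('top',d)
hsv=cv2.cvtColor(im,cv2.COLOR_RGB2HSV)
def rect(name,mask,z,box):
    m=np.zeros(mask.shape,np.uint8);x0,y0,x1,y1=box;m[y0:y1,x0:x1]=mask[y0:y1,x0:x1]
    m=cv2.morphologyEx(m,cv2.MORPH_CLOSE,np.ones((5,5)))
    c=max(cv2.findContours(m,0,2)[0],key=cv2.contourArea)[:,0]
    w=np.array([ray('top',u,v,z)[:2] for u,v in c],np.float32)
    r=cv2.minAreaRect(w);print(name,r, cv2.boundingRect(c))
notwood=((hsv[...,1]<90)&(hsv[...,2]>60)).astype(np.uint8)
rect('rack',((hsv[...,1]<60)&(hsv[...,2]>150)).astype(np.uint8),26,(265,200,335,265))
rect('tray',notwood,25,(140,232,208,285))
rect('bin',notwood,50,(150,160,225,216))
# scanner cloud in both
def sc(n,box,zmin,zmax,bb):
    d=np.load(n+'_d.npy');P=cloud(n,d);x0,y0,x1,y1=box
    Q=P[y0:y1,x0:x1].reshape(-1,3);I=np.load(n+'_im.npy')[y0:y1,x0:x1].reshape(-1,3)
    k=(d[y0:y1,x0:x1].ravel()>0)&(Q[:,2]>zmin)&(Q[:,2]<zmax);return Q[k],I[k]
for n,b in(('top',(370,155,440,215)),('scene',(110,200,220,300))):
    Q,I=sc(n,b,200,340,0);print(n,len(Q),Q.min(0).round(),Q.max(0).round(),np.median(Q,0).round())
# foot: dark pixels on bench
dark=((hsv[...,2]<45)&(np.abs(P[...,2]-15)<15)).astype(np.uint8);rect('foot',dark,15,(365,160,420,215))
# things heights in region
for n,b in(('greenL',(233,215,262,230)),('greenR',(352,228,370,258)),('orange',(305,168,320,198))):
    x0,y0,x1,y1=b;k=(hsv[y0:y1,x0:x1,1]>150)&((hsv[y0:y1,x0:x1,0]>35)|(hsv[y0:y1,x0:x1,2]>170));Q=P[y0:y1,x0:x1][k];print(n,len(Q),Q.min(0).round(),Q.max(0).round())
# bin: wall profile
x0,y0,x1,y1=155,160,222,216
Q=P[y0:y1,x0:x1].reshape(-1,3);k=Q[:,2]>20
for lo in range(20,75,10):
    s=Q[(Q[:,2]>lo)&(Q[:,2]<lo+10)];print(lo,len(s),s.min(0).round() if len(s) else'',s.max(0).round() if len(s) else '',s.mean(0).round() if len(s) else '')
s=cv2.resize(im[195:275,255:345],None,fx=6,fy=6,interpolation=2)
t=np.load('scene_im.npy')[210:310,205:305];t=cv2.resize(t,None,fx=4.8,fy=4.8,interpolation=2)
t2=np.load('scene_im.npy')[200:300,100:220]
cv2.imwrite('pics/c1.png',cv2.cvtColor(cv2.resize(np.hstack([cv2.resize(s,(540,480)),t]),(800,376)),cv2.COLOR_RGB2BGR))
```

```text
rack ((508.5136413574219, -78.09294128417969), (89.49702453613281, 159.04490661621094), 31.850322723388672) (271, 210, 58, 49)
tray ((421.7510070800781, 314.37335205078125), (169.2120819091797, 114.76268768310547), 86.36719512939453) (145, 239, 57, 41)
bin ((643.5706176757812, 271.4964599609375), (125.55859375, 176.01087951660156), 1.090452790260315) (160, 168, 57, 41)
top 1006 [ 592. -398.  236.] [ 681. -279.  328.] [ 639. -326.  305.]
scene 2734 [ 593. -399.  209.] [ 684. -279.  325.] [ 667. -350.  293.]
foot ((621.714599609375, -378.51416015625), (26.76250648498535, 90.05875396728516), 5.197314262390137) (379, 195, 29, 10)Traceback (most recent call last):
  File "<stdin>", line 25, in <module>
    return umr_minimum(a, axis, None, out, keepdims, initial, where)
ValueError: zero-size array to reduction operation minimum which has no identity
```

Run:
```python
from h import *
im=np.load('top_im.npy');sim=np.load('scene_im.npy')
for n,(x0,y0,x1,y1) in(('top',(370,155,440,215)),('scene',(110,200,220,300))):
    d=np.load(n+'_d.npy');P=cloud(n,d)
    G=cv2.blur(P,(3,3));du=np.roll(G,-2,1)-np.roll(G,2,1);dv=np.roll(G,-2,0)-np.roll(G,2,0)
    N=np.cross(dv,du);N/=np.linalg.norm(N,axis=2,keepdims=True)+1e-9
    ok=(P[...,2]>205)&(P[...,2]<340)&(np.linalg.norm(du,axis=2)<25)&(np.linalg.norm(dv,axis=2)<25)
    m=np.zeros_like(ok);m[y0:y1,x0:x1]=1;m&=ok
    n_=N[m];p_=P[m];left=np.ones(len(n_),bool)
    for _ in range(4):
        if left.sum()<60:break
        c=n_[left];sc=(c@c.T>0.98).sum(1);b=c[sc.argmax()];k=left&(n_@b>0.97);b=n_[k].mean(0);b/=np.linalg.norm(b)
        print(n,k.sum(),'normal',b.round(3),'az',np.degrees(np.arctan2(b[1],b[0])).round(1),'el',np.degrees(np.arcsin(b[2])).round(1),'c',p_[k].mean(0).round(),'min',p_[k].min(0).round(),'max',p_[k].max(0).round());left&=~(n_@b>0.9)
P=cloud('top',np.load('top_d.npy'))
for n,(x0,y0,x1,y1) in (('greenL',(233,215,262,230)),('greenR',(352,228,370,258)),('orange',(305,168,320,198)),('bin',(155,160,222,216)),('objective',(350,262,370,282)),('bottle',(314,142,336,166))):
    Q=P[y0:y1,x0:x1].reshape(-1,3)
    for lo,hi in ((20,30),(30,40),(40,60),(60,120)):
        s=Q[(Q[:,2]>lo)&(Q[:,2]<hi)]
        if len(s): print(n,lo,len(s),s.min(0).round(),s.max(0).round())
s=cv2.resize(im[195:275,255:345],(540,480),interpolation=2)
t=cv2.resize(sim[205:305,205:305],(480,480),interpolation=2)
cv2.imwrite('pics/c1.png',cv2.cvtColor(cv2.resize(np.hstack([s,t]),(800,376)),cv2.COLOR_RGB2BGR))
```

```text
top 410 normal [-0.291  0.62   0.729] az 115.1 el 46.8 c [ 636. -319.  300.] min [ 606. -353.  277.] max [ 664. -290.  326.]
top 67 normal [-0.021  0.137  0.99 ] az 98.7 el 82.0 c [ 643. -339.  316.] min [ 618. -357.  310.] max [ 665. -321.  328.]
top 33 normal [ 0.254 -0.492  0.833] az -62.7 el 56.4 c [ 653. -355.  322.] min [ 636. -365.  317.] max [ 669. -347.  328.]
scene 469 normal [0.919 0.393 0.029] az 23.2 el 1.7 c [ 671. -323.  281.] min [ 660. -391.  214.] max [ 683. -296.  316.]
scene 367 normal [ 0.321 -0.632  0.705] az -63.1 el 44.8 c [ 657. -364.  311.] min [ 636. -390.  246.] max [ 680. -348.  323.]
scene 157 normal [ 0.792 -0.251  0.556] az -17.6 el 33.8 c [ 673. -358.  283.] min [ 659. -394.  238.] max [ 682. -326.  321.]
scene 40 normal [-0.181  0.364  0.914] az 116.5 el 66.0 c [ 657. -343.  321.] min [ 641. -356.  310.] max [ 670. -321.  325.]
greenL 20 7 [536.  55.  21.] [537.  96.  29.]
greenL 30 9 [535.  48.  30.] [539. 119.  39.]
greenL 40 36 [534.  50.  40.] [542. 125.  55.]
greenR 20 15 [ 445. -279.   21.] [ 514. -252.   29.]
greenR 30 11 [ 449. -277.   32.] [ 508. -253.   39.]
greenR 40 56 [ 446. -283.   40.] [ 514. -253.   54.]
orange 20 9 [ 628. -127.   21.] [ 693. -104.   30.]
orange 30 6 [ 631. -123.   31.] [ 697. -103.   37.]
orange 40 48 [ 629. -128.   41.] [ 701. -102.   55.]
bin 20 85 [584. 193.  20.] [694. 353.  30.]
bin 30 132 [585. 193.  30.] [694. 355.  40.]
bin 40 131 [598. 193.  40.] [701. 354.  60.]
bin 60 233 [615. 191.  60.] [702. 354.  71.]
objective 30 22 [ 378. -280.   31.] [ 406. -253.   40.]
objective 40 57 [ 379. -279.   40.] [ 406. -255.   59.]
bottle 20 9 [ 736. -174.   21.] [ 751. -135.   30.]
bottle 30 10 [ 736. -163.   33.] [ 768. -134.   40.]
bottle 40 35 [ 737. -181.   41.] [ 773. -133.   60.]
bottle 60 169 [ 737. -178.   61.] [ 782. -134.  103.]
```

View pics/c1.png

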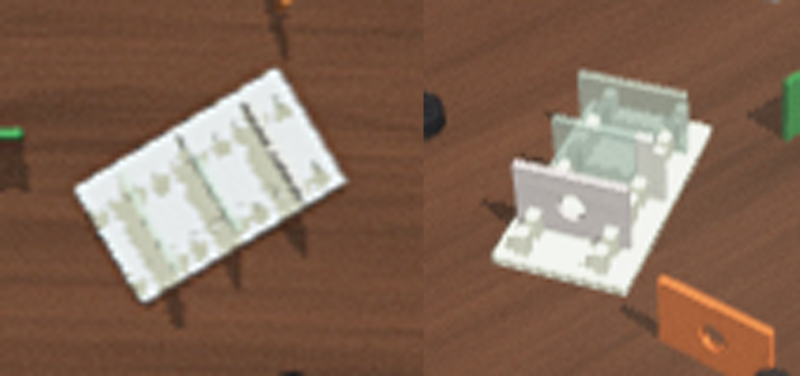

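The crop shows three plates. The nearest has the hole (aluminium), the middle one has a pale frosted end at its right end, and the farthest is clear. Next I'll take the head frame from the cloud and a close wrist look.

```bash
cat >> h.py <<'E'
RC=np.array([508.5,-78.1]);RA=np.radians(31.85)
def Rzx(z,x):
    z=np.array(z,float);z/=np.linalg.norm(z);x=np.array(x,float);x-=z*(x@z);x/=np.linalg.norm(x)
    return np.column_stack([x,np.cross(z,x),z])
def az(a): return np.array([np.cos(a),np.sin(a),0])
def wray(st,u,v,z):
    p=optics.camera_params('wrist');K=p['mtx'];T=p['T_tool_cam']
    a=np.array([u-K[0,2],v-K[1,2]])/K[0,0];r=np.linalg.norm(a)
    c=np.array([*(np.sin(r)*a/max(r,1e-9)),np.cos(r)])
    R=st['eef_rot'];o=st['eef_pos']+R@T[:3,3];w=R@(T[:3,:3]@c)
    return o+w*(z-o[2])/w[2]
def wproj(st,X):
    p=optics.camera_params('wrist');K=p['mtx'];T=p['T_tool_cam']
    t=st['eef_rot'].T@(np.array(X)-st['eef_pos']);c=T[:3,:3].T@(t-T[:3,3])
    th=np.arctan2(np.hypot(*c[:2]),c[2]);return K[:2,2]+K[0,0]*th*c[:2]/np.hypot(*c[:2])
E
python3 - <<'E'
from h import *
a=np.radians(-64.5);xw=np.array([np.cos(a)*.7071,np.sin(a)*.7071,.7071]);yw=np.array([-np.sin(a),np.cos(a),0]);zw=np.cross(xw,yw)
Q=[]
for n,(x0,y0,x1,y1) in(('top',(370,155,440,215)),('scene',(110,200,220,300))):
    P=cloud(n,np.load(n+'_d.npy'))[y0:y1,x0:x1].reshape(-1,3);P=P[(P[:,2]>205)&(P[:,2]<340)];h=P@np.array([xw,yw,zw]).T
    print(n,np.percentile(h,[0,1,3,10,50,90,97,99,100],axis=0).T.round())
    Q.append(h)
print('x,y,z',xw,yw,zw)
st=sensors.read_state();q0=st['q']
for s in(1,-1):
    R=Rzx([0,0,-1],s*az(RA));q=ctrl.solve_ik([*RC,200],R);print(s,q)
E
```

```text
top [[ 570.  572.  573.  578.  619.  652.  654.  654.  656.]
 [ 400.  402.  404.  409.  435.  460.  466.  468.  472.]
 [-291. -221. -217. -202. -186. -182. -181. -180. -179.]]
scene [[ 570.  573.  574.  583.  628.  653.  654.  655.  656.]
 [ 401.  410.  414.  424.  453.  468.  470.  471.  472.]
 [-306. -301. -293. -266. -214. -190. -186. -184. -183.]]
x,y,z [ 0.3044144  -0.63821805  0.7071    ] [0.90258528 0.4305111  0.        ] [-0.3044144   0.63821805  0.7071    ]
1 [-3.20745611e-01  1.33270677e-01  1.74896544e+00 -4.44089210e-16
  1.25935654e+00  6.94163349e-01]
-1 [-3.20745611e-01  1.33270677e-01  1.74896544e+00 -4.44089210e-16
  1.25935654e+00 -2.44742930e+00]
```

Head extents come out at 85 × 66 × 50 and the window height at 257 mm, against 255 given, so that fits. Moving to the wrist look.

```bash
cat >> h.py <<'E'
_a=np.radians(-64.5);XW=np.array([np.cos(_a)*.7071,np.sin(_a)*.7071,.7071]);YW=np.array([-np.sin(_a),np.cos(_a),0]);ZW=np.cross(XW,YW)
WIN=570*XW+436.5*YW-207*ZW;SPOT=WIN-120*XW
E
python3 - <<'E'
from h import *
R=Rzx([0,0,-1],az(RA))
ctrl.move_ptp([*RC,190],R)
st=sensors.read_state();im,d=grab('wrist','w1.png')
np.save('w1.npy',im);np.save('w1d.npy',d)
import pickle;pickle.dump(st,open('w1st.pkl','wb'))
print(st['t'],st['eef_pos'].round(1))
for s in(-48,0,48):
  for x in(-38,38): print(s,x,wproj(st,[*(RC+(az(RA)*x)[:2]+s*np.array([-np.sin(RA),np.cos(RA)])),58]).round())
# feasibility
for th in range(-180,180,15):
    t=np.radians(th);tz=-ZW*np.cos(t)+YW*np.sin(t)
    for s in(1,-1):
        # slide: tool x=+xs, tool z=-zs -> tool y = z×x
        # ys=XW ; zs=-tz ; xs=ys×zs
        zs=-tz;xs=np.cross(XW,zs)
        Rf=Rzx(tz,s*xs);c=SPOT-28*xs-(0)*zs
        q=ctrl.solve_ik(c-tz*0,Rf)
        if q is not None: print(th,s,q.round(2))
E
```

```text
2.5 [508.7 -77.3 190.1]
-48 -38 [337. 248.]
-48 38 [342. 159.]
0 -38 [281. 249.]
0 38 [281. 158.]
48 -38 [224. 248.]
48 38 [220. 159.]
-75 1 [-0.19  1.12  0.83 -1.05  2.15 -1.72]
-75 -1 [-0.19  1.12  0.83 -1.05  2.15  1.42]
-60 1 [-0.16  0.96  1.02 -0.98  1.91 -1.66]
-60 -1 [-0.16  0.96  1.02 -0.98  1.91  1.48]
-45 1 [-0.14  0.79  1.22 -0.94  1.64 -1.62]
-45 -1 [-0.14  0.79  1.22 -0.94  1.64  1.52]
-30 1 [-0.14  0.63  1.42 -0.93  1.36 -1.6 ]
-30 -1 [-0.14  0.63  1.42 -0.93  1.36  1.55]
-15 1 [-0.16  0.47  1.61 -0.94  1.06 -1.59]
-15 -1 [-0.16  0.47  1.61 -0.94  1.06  1.56]
0 1 [-0.23  0.32  1.79 -0.97  0.74 -1.59]
0 -1 [-0.23  0.32  1.79 -0.97  0.74  1.55]
15 1 [-0.33  0.21  1.94 -0.97  0.38 -1.64]
15 -1 [-0.33  0.21  1.94 -0.97  0.38  1.5 ]
45 1 [-0.66  0.16  2.13  1.88  0.44  1.59]
45 -1 [-0.66  0.16  2.13  1.88  0.44 -1.55]
60 1 [-0.82  0.26  2.13  1.84  0.84  1.49]
60 -1 [-0.82  0.26  2.13  1.84  0.84 -1.65]
75 1 [-0.94  0.42  2.07  1.76  1.2   1.42]
75 -1 [-0.94  0.42  2.07  1.76  1.2  -1.72]
90 1 [-0.99  0.6   1.94  1.68  1.5   1.38]
90 -1 [-0.99  0.6   1.94  1.68  1.5  -1.76]
105 1 [-1.    0.78  1.79  1.62  1.76  1.36]
105 -1 [-1.    0.78  1.79  1.62  1.76 -1.78]
120 1 [-0.98  0.94  1.61  1.59  2.    1.36]
120 -1 [-0.98  0.94  1.61  1.59  2.   -1.78]
135 1 [-0.92  1.08  1.42  1.6   2.22  1.38]
135 -1 [-0.92  1.08  1.42  1.6   2.22 -1.76]
150 1 [-0.85  1.21  1.22  1.66  2.44  1.43]
150 -1 [-0.85  1.21  1.22  1.66  2.44 -1.71]
165 1 [-0.77  1.32  1.02  1.78  2.63  1.53]
165 -1 [-0.77  1.32  1.02  1.78  2.63 -1.61]
```

View pics/w1.png

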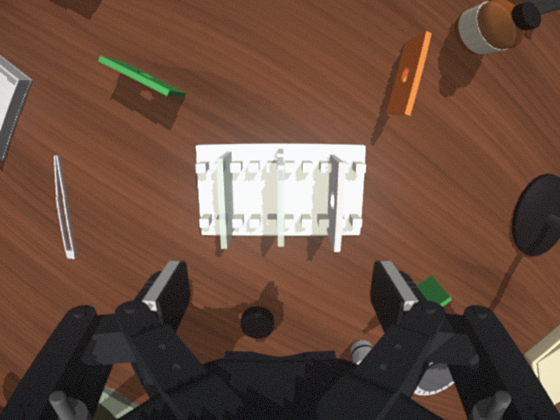

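Run:
```python
from h import *
im=np.load('w1.npy')
cv2.imwrite('pics/c2.png',cv2.cvtColor(cv2.resize(im[135:260,190:375],(800,540),interpolation=2),cv2.COLOR_RGB2BGR))
```

```text
(no output)
```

View pics/c2.png

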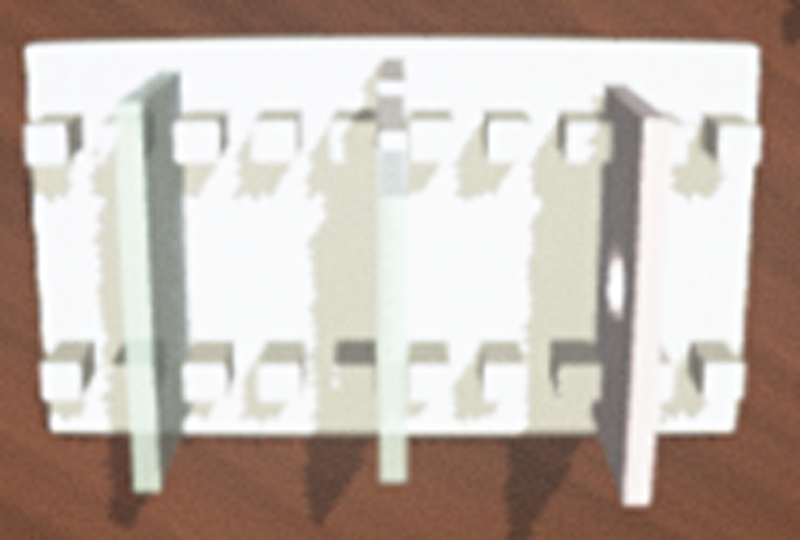

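The crop shows the frosted, notched end of the middle plate at the far (+x) end. The left plate (+48) is plain glass and the right one (−48) has the hole. Predicted plate positions agree with the picture within 1–2 px. Plain slide first.

```bash
cat >> h.py <<'E'
RY=np.array([-np.sin(RA),np.cos(RA),0])
TRAY=np.array([421.,317.,3.]);TA=np.radians(-3.6)
BIN=np.array([643.,273.5,3.]);BA=np.radians(1.)
def pick(s,x=0,ztcp=65,F=60):
    R=Rzx([0,0,-1],az(RA));p=np.array([*RC,0])+s*RY+x*az(RA)
    ctrl.gripper_to(34)
    ctrl.move_ptp(p+[0,0,150],R)
    hit=ctrl.move_l(p+[0,0,ztcp],vel=120,threshold=12)
    ctrl.gripper_to(0,force=F);w=sensors.read_state()['grip_width']
    ctrl.move_l(p+[0,0,160 if ztcp>60 else 170],vel=150)
    st=sensors.read_state();print('pick hit',hit,'w',w,st['grip_width'],st['t'],st['force'].round(1))
def lay_pose(C,A,e,far,sx,ztcp=65):
    e=np.radians(e);h=az(A);z=h*np.cos(e)-np.array([0,0,np.sin(e)])
    R=Rzx(z,sx*np.cross([0,0,1],h));edge=C+h*far
    L=ztcp-8  # tool z of far edge
    return edge-z*L+np.array([0,0,2.5*np.cos(e)]),R
E
python3 - <<'E'
from h import *
for n,C,A,e,f in(('tray',TRAY,TA,40,42),('bin',BIN,BA,45,38)):
  for s in(1,-1):
    p,R=lay_pose(C,A,e,f,s)
    print(n,s,p.round(),[ (lambda q:None if q is None else q.round(2).tolist())(ctrl.solve_ik(p+[0,0,d],R)) for d in(0,100)])
pick(48)
grab('wrist','w2.png')
E
```

```text
tray 1 [419. 317.  42.] [None, None]
tray -1 [419. 317.  42.] [None, None]
bin 1 [641. 273.  45.] [None, [0.39, 0.33, 1.85, -0.89, 0.33, 1.13]]
bin -1 [641. 273.  45.] [None, [0.39, 0.33, 1.85, -0.89, 0.33, -2.01]]
pick hit False w 3.261482767837694 3.188474875104462 5.475 [ 0.2 -0.7 -1.2]
```

View pics/w2.png

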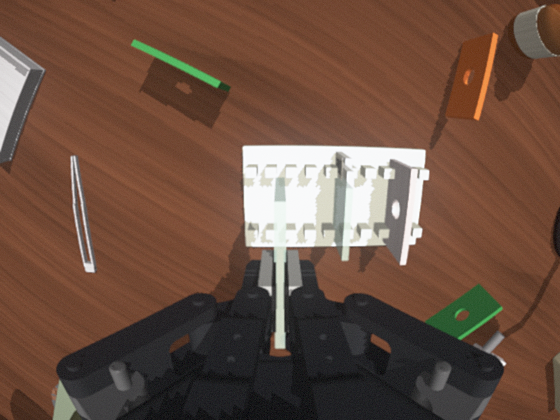

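The plain slide is held and lifted: it's at (280,270), with the other two still in the rack. Tilting outward at the tray isn't reachable, so I'll search for tilt directions that are.

Run:
```python
from h import *
for n,C,A in(('tray',TRAY,TA),('bin',BIN,BA)):
  for d in(0,90,180,270):
    for e in(35,40,45,50,55,60,65):
      f=38 if d%180==0 else 50
      for s in(1,-1):
        p,R=lay_pose(C,A+np.radians(d),e,f,s)
        r=[ctrl.solve_ik(p+[0,0,k],R) for k in(-3,60)]
        if all(x is not None for x in r): print(n,d,e,s,*[x.round(2).tolist() for x in r])
```

```text
tray 0 55 1 [0.69, 0.31, 2.09, -1.0, 0.49, 1.6] [0.69, 0.16, 2.07, -0.79, 0.58, 1.36]
tray 0 55 -1 [0.69, 0.31, 2.09, -1.0, 0.49, -1.54] [0.69, 0.16, 2.07, -0.79, 0.58, -1.78]
tray 0 60 1 [0.65, 0.29, 2.05, -0.74, 0.51, 1.32] [0.65, 0.16, 2.03, -0.59, 0.63, 1.14]
tray 0 60 -1 [0.65, 0.29, 2.05, -0.74, 0.51, -1.82] [0.65, 0.16, 2.03, -0.59, 0.63, -2.0]
tray 0 65 1 [0.61, 0.29, 2.01, -0.52, 0.56, 1.08] [0.61, 0.16, 1.98, -0.43, 0.69, 0.97]
tray 0 65 -1 [0.61, 0.29, 2.01, -0.52, 0.56, -2.06] [0.61, 0.16, 1.98, -0.43, 0.69, -2.18]
tray 90 35 1 [-0.01, 0.52, 2.07, 1.26, 1.03, -2.49] [-0.01, 0.36, 2.09, 1.18, 1.08, -2.33]
tray 90 35 -1 [-0.01, 0.52, 2.07, 1.26, 1.03, 0.65] [-0.01, 0.36, 2.09, 1.18, 1.08, 0.81]
tray 90 40 1 [0.04, 0.46, 2.07, 1.19, 0.96, -2.38] [0.04, 0.3, 2.08, 1.1, 1.02, -2.22]
tray 90 40 -1 [0.04, 0.46, 2.07, 1.19, 0.96, 0.76] [0.04, 0.3, 2.08, 1.1, 1.02, 0.93]
tray 90 45 1 [0.08, 0.41, 2.06, 1.1, 0.9, -2.25] [0.08, 0.26, 2.06, 1.01, 0.98, -2.09]
tray 90 45 -1 [0.08, 0.41, 2.06, 1.1, 0.9, 0.89] [0.08, 0.26, 2.06, 1.01, 0.98, 1.05]
tray 90 50 1 [0.14, 0.38, 2.05, 0.99, 0.
[... 6223 characters left out ...]
 1 [0.5, 0.91, 1.08, -0.61, 1.52, 2.2] [0.5, 0.83, 1.08, -0.61, 1.59, 2.15]
bin 270 50 -1 [0.5, 0.91, 1.08, -0.61, 1.52, -0.94] [0.5, 0.83, 1.08, -0.61, 1.59, -0.99]
bin 270 55 1 [0.47, 0.86, 1.13, -0.55, 1.46, 2.17] [0.47, 0.79, 1.12, -0.54, 1.54, 2.13]
bin 270 55 -1 [0.47, 0.86, 1.13, -0.55, 1.46, -0.97] [0.47, 0.79, 1.12, -0.54, 1.54, -1.01]
bin 270 60 1 [0.44, 0.82, 1.18, -0.48, 1.4, 2.14] [0.44, 0.74, 1.16, -0.48, 1.48, 2.1]
bin 270 60 -1 [0.44, 0.82, 1.18, -0.48, 1.4, -1.0] [0.44, 0.74, 1.16, -0.48, 1.48, -1.05]
bin 270 65 1 [0.41, 0.78, 1.22, -0.41, 1.34, 2.09] [0.41, 0.7, 1.2, -0.41, 1.43, 2.06]
bin 270 65 -1 [0.41, 0.78, 1.22, -0.41, 1.34, -1.05] [0.41, 0.7, 1.2, -0.41, 1.43, -1.08]
```

```bash
cat >> h.py <<'E'
def lay(C,A,e,far,s,pic,W=15):
    p,R=lay_pose(C,A,e,far,s)
    ctrl.move_ptp(p+[0,0,70],R)
    print('above',sensors.read_state()['t'])
    ctrl.move_l(p+[0,0,8],vel=120)
    hit=ctrl.move_l(p-[0,0,5],vel=25,threshold=4)
    st=sensors.read_state();print('touch',hit,(st['eef_pos']-p).round(1),st['force'].round(1),st['grip_width'])
    if st['grip_width']>1:
        ctrl.move_l(st['eef_pos']+[0,0,1],vel=50)
        ctrl.gripper_to(W,force=20)
        ctrl.move_l(st['eef_pos']+[0,0,1]-az(A)*32,vel=250)
    st=sensors.read_state();print(st['t'],st['force'].round(1));grab('wrist',pic)
E
python3 - <<'E'
from h import *
lay(TRAY,TA+np.pi/2,35,60,-1,'w3.png')
E
```

```text
above 6.9417
touch True [0.7 0.3 0.1] [0.2 0.2 3.7] 3.2069683824123203
8.8167 [ 0.7 -5.  21.7]
```

View pics/w3.png

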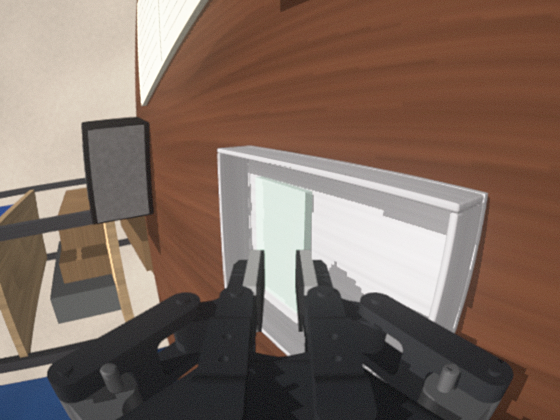

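The slide is in the tray at around (285,240), seen between the opened fingers. A 22 N upward force means the gripper is resting on something, probably the tray wall, so I'll lift clear and look from above.

Run:
```python
from h import *
st=sensors.read_state();p=st['eef_pos'];R=st['eef_rot']
ctrl.move_l(p+[0,0,4],vel=40);s=sensors.read_state();print(s['force'].round(1))
ctrl.move_l(p+[0,0,40]-60*R[:,2]*[1,1,0],vel=150);s=sensors.read_state();print(s['force'].round(1),s['t'])
im,d=grab('top');P=cloud('top',d)
cv2.imwrite('pics/t2.png',cv2.cvtColor(cv2.resize(im[150:300,120:320],(800,600),interpolation=2),cv2.COLOR_RGB2BGR))
Q=P[243:280,150:200].reshape(-1,3);k=(np.abs(Q[:,0]-421)<46)&(np.abs(Q[:,1]-317)<70);print('interior z',np.percentile(Q[k,2],[1,10,50,90,99]).round(1))
```

```text
[-0.7 -0.4 -0.1]
[-0.4  0.4  0. ] 9.8083
interior z [-2.3  0.2  4.4  9.9 99.8]
```

View pics/t2.png

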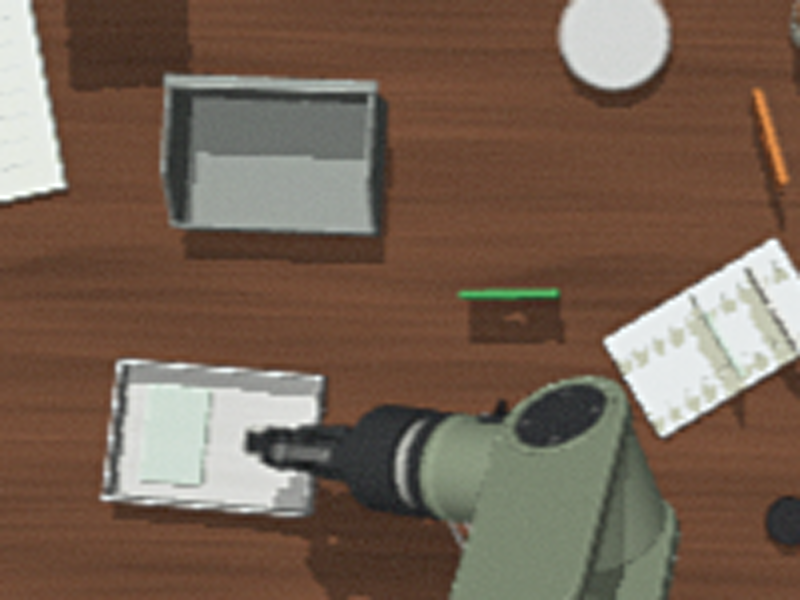

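The slide lies flat in the tray, at (175,435) in the crop. Next is the aperture plate, which goes over the bin's low front wall.

Run:
```python
from h import *
pick(-48)
p,R=lay_pose(BIN,BA,52,38,1)
print([ctrl.solve_ik(p+[0,0,k],R) is not None for k in(-5,8,80)])
ctrl.move_ptp(p+[0,0,80],R)
ctrl.move_l(p+[0,0,8],vel=120)
hit=ctrl.move_l(p-[0,0,5],vel=25,threshold=4)
st=sensors.read_state();print('touch',hit,(st['eef_pos']-p).round(1),st['force'].round(1),st['grip_width'],st['t'])
q=st['eef_pos']+[0,0,1];ctrl.move_l(q,vel=50)
ctrl.gripper_to(30,force=20)
ctrl.move_l(q-az(BA)*16,vel=250,threshold=15);print(sensors.read_state()['force'].round(1))
ctrl.move_l(q-az(BA)*16-R[:,2]*70,vel=250,threshold=15)
st=sensors.read_state();print(st['t'],st['force'].round(1))
grab('wrist','w4.png')
```

```text
pick hit False w 3.370653134185026 3.3235704402018174 13.6667 [-1.1  0.5 -1.6]
[True, True, True]
touch True [0.8 0.4 0.7] [-2.8 -0.7  4.9] 3.88128259587777 16.3417
[-0.3 -0.5 -0. ]
17.65 [ 0.1 -0.  -0.5]
```

View pics/w4.png

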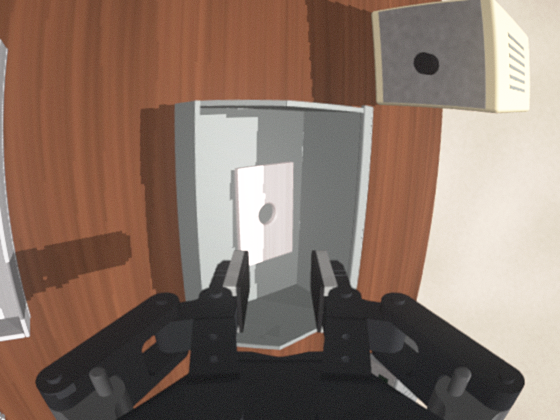

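The aperture plate is flat on the bin floor, with its hole at (267,213). Now the frosted slide, gripped on its clear part 12 mm towards the clear end.

```bash
cat >> h.py <<'E'
def fin(th):
    t=np.radians(th);tz=-ZW*np.cos(t)+YW*np.sin(t);xs=np.cross(XW,-tz);R=Rzx(tz,xs)
    return SPOT-R@np.array([40,-2.5,22]),R
E
python3 - <<'E'
from h import *
pick(0,x=-12,ztcp=55,F=70)
st=sensors.read_state();ctrl.move_l(st['eef_pos']+[0,0,60],vel=150)
print(SPOT.round(1))
for th in(-45,-30,-15,0,60,75,90,105):
    p,R=fin(th);r=[ctrl.solve_ik(p+k*ZW,R) for k in(0,90)]
    print(th,p.round(),[None if x is None else x.round(2).tolist() for x in r],(R[:,1]@XW).round(2))
im,d=grab('wrist','w5.png')
i2,_=grab('top');s2,_=grab('scene')
a=cv2.resize(im[100:400,130:430],(400,400));b=cv2.resize(s2[120:330,200:480],(400,400));
cv2.imwrite('pics/c5.png',cv2.cvtColor(np.hstack([a,b]),cv2.COLOR_RGB2BGR))
E
```

```text
pick hit False w 3.538227231802554 3.991161669784295 21.5417 [ 0.9  0.4 -1.3]
[ 594.  -231.4  171.8]
-45 [ 637. -219.  161.] [[-0.11, 0.82, 1.16, -0.93, 1.68, -1.63], [-0.04, 0.7, 1.22, -0.91, 1.77, -1.64]] -1.0
-30 [ 635. -211.  169.] [[-0.11, 0.64, 1.37, -0.92, 1.4, -1.6], [-0.02, 0.52, 1.41, -0.88, 1.51, -1.62]] -1.0
-15 [ 630. -204.  178.] [[-0.13, 0.47, 1.58, -0.93, 1.11, -1.59], [-0.04, 0.34, 1.61, -0.88, 1.23, -1.62]] -1.0
0 [ 623. -199.  186.] [[-0.19, 0.3, 1.77, -0.94, 0.78, -1.6], [-0.08, 0.16, 1.79, -0.87, 0.93, -1.65]] -1.0
60 [ 580. -200.  202.] [[-0.84, 0.19, 2.18, 1.8, 0.85, 1.52], [-0.78, -0.09, 2.28, 1.68, 0.78, 1.76]] -1.0
75 [ 570. -206.  201.] [[-0.98, 0.37, 2.11, 1.73, 1.22, 1.43], [-0.95, 0.1, 2.25, 1.7, 1.18, 1.57]] -1.0
90 [ 561. -214.  198.] [[-1.04, 0.57, 1.99, 1.64, 1.52, 1.37], [-1.03, 0.33, 2.15, 1.65, 1.51, 1.45]] -1.0
105 [ 555. -222.  193.] [[-1.05, 0.76, 1.82, 1.58, 1.79, 1.34], [-1.04, 0.55, 2.0, 1.59, 1.78, 1.37]] -1.0
```

View pics/c5.png

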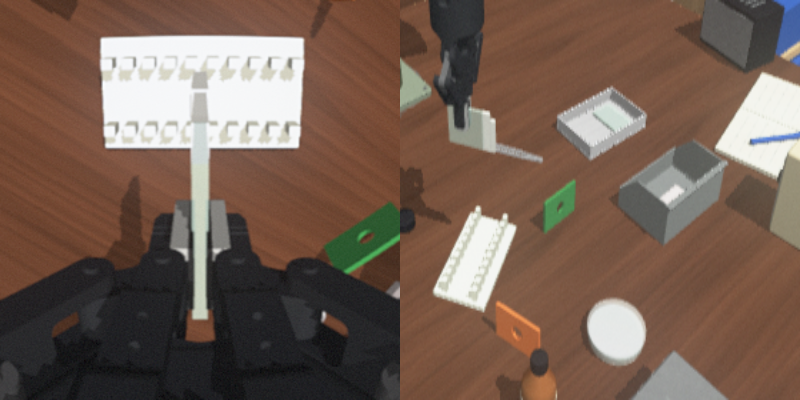

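The slide is held by its clear glass with the frosted end free and the notch at the top. The rack is empty, and the tray and bin contents lie flat. Going to the reading spot.

Run:
```python
from h import *
p,R=fin(-20)
ctrl.move_ptp(p+90*ZW,R)
ctrl.move_l(p,vel=80,threshold=15)
ctrl.hold(.5)
st=sensors.read_state();print(st['t'],(st['eef_pos']-p).round(1),(st['eef_rot'].T@R).round(3).diagonal(),st['grip_width'],st['force'].round(1))
im,_=grab('wrist');t,_=grab('top');s,d=grab('scene');np.save('s3.npy',s)
a=cv2.resize(im[100:400,130:430],(400,400));b=cv2.resize(t[140:240,330:430],(400,400),interpolation=2);c=cv2.resize(s[170:330,60:220],(400,400),interpolation=2)
cv2.imwrite('pics/c6.png',cv2.cvtColor(cv2.resize(np.hstack([a,b,c]),(800,267)),cv2.COLOR_RGB2BGR))
for n in('top','scene'):
    q=optics.camera_params(n)
    for X in(SPOT,WIN,SPOT-28*R[:,0]):
        x=q['mtx']@(q['R']@X+q['t']);print(n,(x[:2]/x[2]).round())
print('wrist spot',wproj(st,SPOT),wproj(st,WIN))
```

```text
25.9833 [0.  0.1 0.1] [1. 1. 1.] 3.590226155821763 [-0.8  0.5  0. ]
top [357. 203.]
top [392. 186.]
top [354. 194.]
scene [210. 248.]
scene [175. 239.]
scene [221. 256.]
wrist spot [273.13721315 189.29489465] [ 49.60738579 192.27663813]
```

View pics/c6.png

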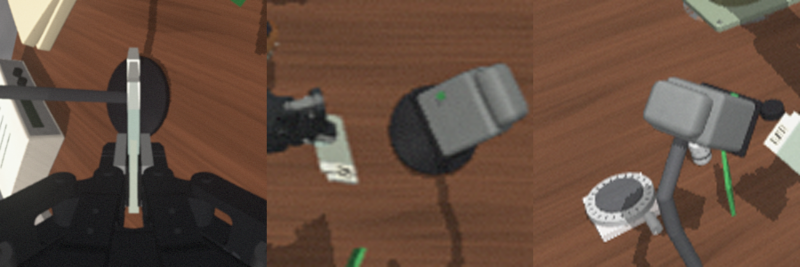

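Run:
```python
from h import *
t,_=grab('top');o=np.load('top_im.npy')
d=(np.abs(t.astype(int)-o).max(2)>60).astype(np.uint8)
for n,b in(('petri',(255,140,292,176)),('bottle',(316,144,334,166)),('orange',(307,170,318,197)),('greenL',(234,218,261,228)),('cap',(310,272,325,288)),('obj',(354,264,368,280)),('rot',(383,244,414,282)),('tweezers',(224,262,246,299)),('scannerfoot',(374,165,430,206))):
    print(n,d[b[1]:b[3],b[0]:b[2]].sum())
st=sensors.read_state();print(st['t'],st['grip_width'],np.abs(st['qvel']).max());ctrl.finish_job()
```

```text
petri 665
bottle 0
orange 171
greenL 155
cap 0
obj 0
rot 0
tweezers 648
scannerfoot 0
26.1833 3.2125609248665294 0.0016220555356483948
the job is handed in; nothing more can be done
```

```bash
python3 -c "
import numpy as np,cv2
a=np.load('s3.npy');b=np.load('scene_im.npy');cv2.imwrite('pics/z.png',cv2.cvtColor(cv2.resize(np.hstack([b[150:330,60:450],a[150:330,60:450]]),(800,370//2)),cv2.COLOR_RGB2BGR))"
```

```text
(no output)
```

View pics/z.png

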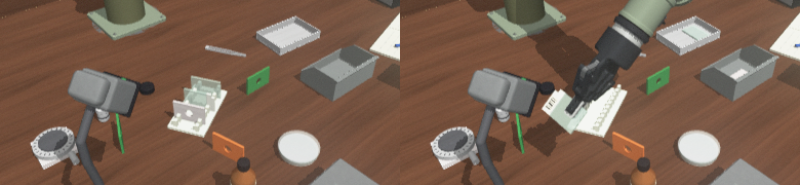

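The job is done and handed in at 26.2 s of the 69 s allowed. I have no verdict back.

- **Plain slide:** it was lowered edge-first, eased down on the lower finger, and lies flat in the steel tray in the later pictures. While backing the gripper out, it rested on something, probably the tray wall, with about 22 N when I read it. That is under the 40 N limit, and I lifted clear straight away.
- **Aperture plate:** it lies flat on the floor of the picking bin, seen from the wrist camera and again in the scene camera.
- **Frosted slide:** I identified it by its notched, frosted end and gripped it on the clear glass, 12 mm from its middle towards the clear end. It is held still at the reading spot. The arm's pose was within 0.1 mm of my target, and the label appeared within about 1 px (top camera) and 4 px (scene camera) of where the spot should be. The label side faces up towards the window.
- **Scanner check:** my estimate put the window 257 mm above the bench, against the 255 mm given. I saw no sign of contact with the scanner.

My last top-camera comparison with the start disagreed: it flagged changed pixels at the petri dish, tweezers, orange plate and one green plate. I put this down to the arm and its shadow. A before-and-after scene picture, taken with the slide at the reading spot, shows the petri dish, orange plate and green plate where they started. The tweezers are mostly hidden behind the arm there, so I could not fully confirm them.

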